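# Hold the self-closing solvent chest open

## Task

The little dye bottle has toppled over beside the solvent chest: stand it upright on its base on the table, about where it lies, and let go of it. Then take the chest's self-closing lid by its ball knob and hold it open at 40 degrees from shut, so that I have both hands free to put the glue and the dye away; finish while still holding the knob, with the lid steady. Leave the glue tin and the tack jar where they stand.

Things in the scene. Friction and masses are not known exactly. Their poses are not given: they have to be found in the camera images.
- bottle_mid (a point): Bottle of edge dye lying on its side, 66 mm tall, about 0.1 kg: tan round body 36 mm across, narrowing above 30 mm to a 23 mm black cap (its top 22 mm). This point: half-way up its axis, 33 mm above its base (18 mm above the table while it lies). z axis from base to cap: level at first, cap pointing ahead and left; up when it stands.
- chest_mouth (a point): Solvent chest: grey steel box fixed to the table, its front turned roughly to the robot's right. 200 mm deep (x) by 240 wide (y), 138 high. This point: centre of its mouth, 136 mm above the table. x points to its back, where the hinge is, y along the hinge line, z up. The shut lid's top is 144 mm above the table and overhangs the front and sides by 6 mm.
- lid_hinge (a point): Middle of the lid's hinge line, fixed to the chest along the top of its back, 138 mm above the table. Axes like those of the chest: the hinge line runs along y.
- knob_mid (a point): Black ball knob, 30 mm across, on a thin stem near the front edge of the lid. Origin: centre of the ball, 34 mm above the lid's upper face; with the lid shut 187 mm in front of the hinge line and 40 mm above it (178 mm above the table). It is rigid with the lid and swings up and back with the lid, about the hinge line. A hand that turns along with the lid keeps its grip best.
- chest_lid (a joint): Opening angle of the lid in rad: 0 shut, growing as the front edge rises; 40 degrees is 0.698; stop at 1.65. Weight and two springs pull it shut from every angle; lifting or holding it takes 3 to 4 N at the knob.
- tin_mid (a point): Glue tin waiting to be put away, 82 mm across and 102 mm high, standing loose on the table to the robot's left of the chest. Centre of the tin, half-way up. Leave it alone.
- jar_mid (a point): Glass jar of lasting tacks with a screw lid, 54 mm across and 74 mm high, standing loose to the robot's left of the chest. Centre of the jar, half-way up. Leave it alone.
Mind the look-alikes: they are no part of the job. What is shaped like the part that bears bottle_mid but blue or yellow is not meant.

How it is judged:
By the outcome, as a careful person would: the job done as asked, in the order asked, and still so for the second after the job is handed in, while the arm keeps its last pose, push and grip.
It also fails if it takes over 58 s, if anything falls off the work surface, if the arm or the gripper's body presses on something with over 40 N, if the wrist force passes 120 N, or if a joint passes its speed limit or range.

## Robot

A 7-joint arm with a two-finger parallel gripper is mounted at the origin on the work surface; the furniture and walls round the work are solid. World frame = base frame: x ahead of the robot, y to its left, z up, the work surface at z = 0. Lengths are in m, angles in rad, forces in N, time in s.
With the tool pointing down it reaches from about 0.4 to 0.875 m from the base axis. Payload 19.3 kg.
Tool frame: the origin (TCP) lies at the very end of the fingers, on their centre line; the grasp point (between the pads) lies 19 mm behind it; z points along the fingers, y is the direction in which the jaws open and shut (so a half turn about z gives the same grasp; the last joint's range is limited). The gripper opens to 85 mm and grips with 20 to 120 N. Pads are 22 mm wide; open, the fingers measure 114 mm over their backs; the gripper's body (76 mm by 85 mm) begins 54 mm behind the grasp point. The pads swing forward as they close: fully open they stand 13 mm farther back than shut.
Start: joints at [1.095, 0.521, -0.036, 1.599, 0.021, 1.021, -0.113], TCP at [0.247, -0.574, 0.231] pointing down, gripper open.
Joint ranges: [-2.91, 2.91], [-0.3, 2.13], [-1.5, 1.42], [0.17, 2.43], [-1.26, 4.41], [0.16, 1.93], [-2.52, 2.52]. Speed limits (rad/s): [1.89, 1.89, 2.39, 2.39, 3.01, 3.01, 3.01].

## Interface

Orientations are given as a rotation vector (axis times angle).
In Python, from cell import ctrl gives the robot as it stands.
- The arm moves only by the tool arm_command, never from a script. Its arguments are lists of equal length, an entry for each row: "xyz": the shift along the tool's x, y, z in cm, a list of three; "spin": the turn about the tool's z in rad; "claw": the finger opening in cm, from 0 to 8.54. In form: {"xyz": [[x, y, z], ...], "spin": [spin, ...], "claw": [claw, ...]}. A call has 1 to 5 rows; each row shifts and turns the pose as measured when the row begins, along the tool's axes as they then stand; what a row does not reach is not made up. A row lasts 1/12 s, in which the tool goes at most 41.7 mm and 7.16 degrees, less where a joint would pass 70% of its speed; a pose out of reach is approached as far as the arm can. A call with a gripper value outside its range is refused whole. The fingers move at their own pace and stop on an object; "grip_force" is the grip in N (left out, the last holds). Time passes only in rows, so rows that do not move let the fingers close. It gives the time, the measured TCP pose, the force and the opening at its end, in the units of the state.
- ctrl.get_state(): the state, without advancing time (a new reading comes with each control period).
- ctrl.grab_frame(name): name is "scene" or "side" or "wrist"; returns (picture, depth): 420x560x3 uint8, blue, green, red; 420x560 float32, m along the optical axis (not along the pixel's ray), 0 where there is no reading.
- ctrl.camera_model(name): a dict with "K" (3x3 intrinsics, pixels), "distortion" ([k1, k2, p1, p2, k3] as OpenCV has them; the pictures are not rectified), "position" and "rotation" of the camera in the world. Camera axes: x right, y down, z forward; pixel columns grow to the right and rows downward; lengths in m; the calibration is good to about 2 mm. A picture is of the moment at which its call begins: read the wrist's pose just before it. camera_model takes no time and is no camera call; for the wrist camera it gives the pose at the moment of the call.
- ctrl.job_done(): hands the job in, once; it reports no verdict.
The state is a dict: "clock": time; "joint_positions": joint angles; "joint_vel": joint speeds; "tau": joint torques, N m; "position": TCP position; "eef_rot": TCP orientation; "force": force on the tool from outside, world axes, zero at the start; "wrist_torque": the same for the moment, N m; "width": finger opening in m.
Only numpy, scipy, OpenCV 4.12 (cv2) and the standard library are available. Lean on these libraries where they do the work, as an engineer would, in place of code of your own. Each camera call takes 0.05 s, during which the arm holds its last target.

## Working session

There is one attempt and no reset: what is moved stays moved. The work goes in short steps, Python scripts to look and compute and a tool call to move; the robot and the scene stay as the last step left them, time stands still between calls to the robot, and variables do not carry over. Pictures are saved under pics/ and viewed, and the job is handed in when it is done.

Besides the shell and the picture viewer there is one more tool, called after "Emit:" as name([rows], argument=value, ...), one row to a line, values as JSON. arm_command: Moves the arm, as the interface text tells. Its arguments: {"type":"object","properties":{"xyz":{"type":"array","items":{"type":"array","items":{"type":"number"}}},"spin":{"type":"array","items":{"type":"number"}},"claw":{"type":"array","items":{"type":"number"}},"grip_force":{"type":"number"}},"required":["xyz","spin","claw"]}

```bash
ls; mkdir -p pics
python3 - <<'E'
from cell import ctrl
import cv2,numpy as np
print(ctrl.get_state())
for n in("scene","side"):
    m=ctrl.camera_model(n);print(n,m)
    p,d=ctrl.grab_frame(n);cv2.imwrite(f"pics/{n}0.png",p);np.savez(f"pics/{n}0.npz",p=p,d=d)
E
```

```text
pics
{'clock': 0.0, 'joint_positions': array([ 1.09479452,  0.52201831, -0.0363089 ,  1.59996688,  0.02123453,
        1.02111868, -0.11282246]), 'joint_vel': array([ 0.000494  ,  0.00133269, -0.00083032,  0.00107666,  0.00146033,
       -0.00174653,  0.00092055]), 'tau': array([-1.42959470e-03, -9.27121139e+01,  1.97915956e+00, -3.69925654e+01,
        1.78876030e-02,  8.33660684e-03,  6.34921867e-05]), 'position': array([ 0.24654272, -0.5739666 ,  0.230738  ]), 'eef_rot': array([-3.07610573e+00, -6.32803208e-01,  5.36746883e-04]), 'force': array([-0.21916986, -0.23629395, -0.92348811]), 'wrist_torque': array([ 0.0262591 , -0.02548611, -0.00152137]), 'width': 0.08539090211497975}
scene {'K': array([[407.21644259,   0.        , 282.24696508],
       [  0.        , 407.21644259, 217.67438231],
       [  0.        ,   0.        ,   1.        ]]), 'distortion': array([-0.10947188,  0.        ,  0.        ,  0.        ,  0.        ]), 'position': array([-0.41541345, -0.72201502,  0.8940124 ]), 'rotation': array([-1.96362579,  1.0040562 , -0.55805509])}
side {'K': array([[408.26425224,   0.        , 276.26480975],
       [  0.        , 408.26425224, 209.75778866],
       [  0.        ,   0.        ,   1.        ]]), 'distortion': array([0.00667121, 0.        , 0.        , 0.        , 0.        ]), 'position': array([ 0.38349776, -1.11903795,  0.78049248]), 'rotation': array([-2.10934408,  0.11835633, -0.05982878])}
```

View pics/scene0.png

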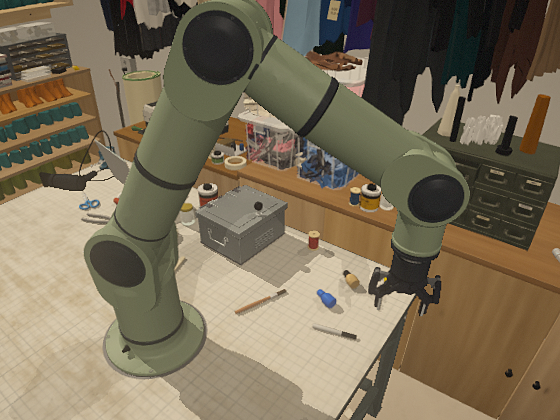

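View pics/side0.png

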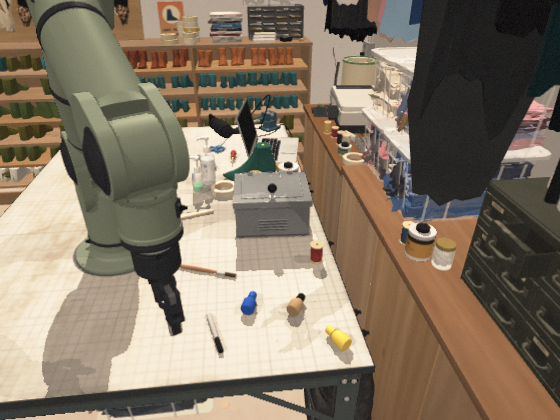

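The scene view shows the tan bottle at about (350,279), the chest at (242,222) and the knob at (258,206). In the side view the tan bottle is at (296,305) and the knob at (272,188). The blue and yellow look-alikes are nearby.

```bash
cat > h.py <<'E'
import cv2,numpy as np
from scipy.spatial.transform import Rotation as R
from cell import ctrl
def rays(m,uv):
    uv=np.asarray(uv,float).reshape(-1,1,2)
    n=cv2.undistortPoints(uv,m['K'],m['distortion'])[:,0]
    d=np.c_[n,np.ones(len(n))]
    return np.asarray(m['position']),d@R.from_rotvec(m['rotation']).as_matrix().T   # scaled: z_cam=1
def onplane(m,uv,z):
    o,d=rays(m,uv);return o+d*((z-o[2])/d[:,2])[:,None]
def withdepth(m,uv,dep):
    o,d=rays(m,uv);return o+d*np.asarray(dep).reshape(-1,1)
def tri(m1,a,m2,b):
    o1,d1=rays(m1,a);o2,d2=rays(m2,b);d1=d1[0];d2=d2[0]
    s=np.linalg.lstsq(np.c_[d1,-d2],o2-o1,rcond=None)[0]
    p,q=o1+s[0]*d1,o2+s[1]*d2
    return (p+q)/2,np.linalg.norm(p-q)
def proj(m,P):
    Rm=R.from_rotvec(m['rotation']).as_matrix()
    c=(np.asarray(P,float).reshape(-1,3)-m['position'])@Rm
    return cv2.projectPoints(c.reshape(-1,1,3),np.zeros(3),np.zeros(3),m['K'],m['distortion'])[0][:,0]
E
python3 - <<'E'
from h import *
M={}
for n,bb in(("scene",(190,180,420,350)),("side",(225,170,360,360))):
    m=ctrl.camera_model(n);M[n]=m
    f=np.load(f"pics/{n}0.npz");p,d=f['p'],f['d']
    x0,y0,x1,y1=bb
    cv2.imwrite(f"pics/{n}_crop.png",cv2.resize(p[y0:y1,x0:x1],None,fx=3.4 if n=="scene" else 3.1,fy=3.4 if n=="scene" else 3.1,interpolation=cv2.INTER_CUBIC))
    hsv=cv2.cvtColor(p,cv2.COLOR_BGR2HSV)
    c=(350,279) if n=="scene" else (296,305)
    print(n,hsv[c[1]-2:c[1]+3:2,c[0]-4:c[0]+5:4].reshape(-1,3).tolist())
    vv,uu=np.mgrid[0:420,0:560];uv=np.c_[uu.ravel(),vv.ravel()]
    P=withdepth(m,uv,d.ravel()).reshape(420,560,3)
    np.save(f"pics/{n}0P.npy",P)
    # bottle points
    reg=np.zeros((420,560),bool);reg[c[1]-18:c[1]+19,c[0]-18:c[0]+19]=1
    k=reg&(P[...,2]>0.008)&(P[...,2]<0.05)&(d>0)
    q=P[k];print('bottle',k.sum(),q.mean(0),q.min(0),q.max(0))
    c=(258,206) if n=="scene" else (272,188)
    print('knob depth',P[c[1],c[0]])
    mk=(p.max(2)<50)&(abs(uu-c[0])<9)&(abs(vv-c[1])<9)
    print(mk.sum(),uu[mk].mean(),vv[mk].mean())
    M[n+'k']=(uu[mk].mean(),vv[mk].mean())
    # chest top plane
    k=(P[...,2]>0.138)&(P[...,2]<0.15)&(d>0)&(abs(P[...,0]-P[c[1],c[0],0])<.3)&(abs(P[...,1]-P[c[1],c[0],1])<.3)
    q=P[k][:,:2].astype(np.float32);print('lid',k.sum(),P[k].mean(0),cv2.minAreaRect(q))
print(tri(M['scene'],M['scenek'],M['side'],M['sidek']))
E
```

```text
scene [[18, 129, 191], [19, 124, 198], [19, 130, 185], [18, 123, 183], [19, 125, 196], [19, 125, 191], [18, 106, 161], [18, 126, 178], [18, 128, 149]]
bottle 179 [ 0.50726884 -0.34280347  0.0261316 ] [ 0.39610752 -0.37056579  0.00903621] [ 0.54259013 -0.30458608  0.0381291 ]
knob depth [0.48205014 0.00511482 0.18363758]
31 258.0 206.32258064516128
lid 2389 [0.48319489 0.08655792 0.14501641] ((0.49570947885513306, 0.09374986588954926), (0.22542451322078705, 0.2578859031200409), 86.2686996459961)
side [[16, 117, 221], [15, 116, 215], [15, 119, 178], [15, 120, 206], [15, 115, 198], [15, 118, 160], [15, 115, 138], [16, 121, 173], [15, 116, 145]]
bottle 264 [ 0.51548064 -0.34827297  0.02669587] [ 0.49085689 -0.37150931  0.00817239] [ 0.54527744 -0.30970253  0.03922298]
knob depth [0.49000895 0.00242655 0.18256794]
50 271.74 188.16
lid 2290 [0.49358437 0.07958573 0.14527911] ((0.49505695700645447, 0.0945565328001976), (0.22802197933197021, 0.2515203058719635), 86.8704833984375)
(array([0.48991401, 0.0115912 , 0.17665658]), np.float64(0.0009504316414319573))
```

View pics/scene_crop.png

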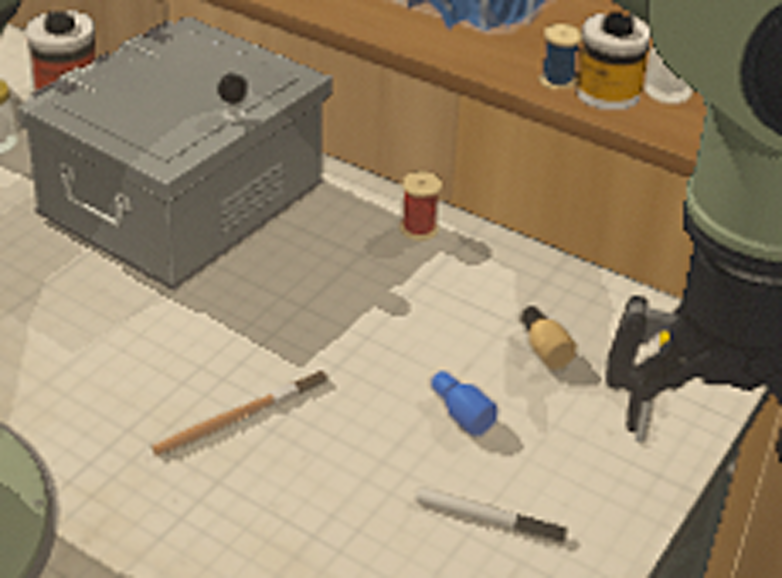

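View pics/side_crop.png

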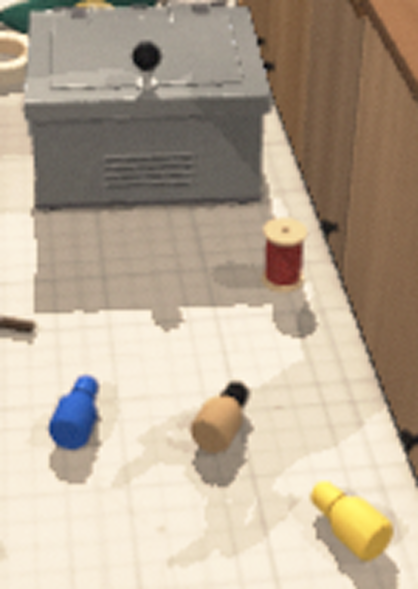

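```bash
cat >> h.py <<'E'
def goto(P,yang=None):
    """tool-frame shift (cm) to world point P for TCP; yang = wanted world angle (deg) of tool y"""
    s=ctrl.get_state();Rm=R.from_rotvec(s['eef_rot']).as_matrix()
    d=Rm.T@(np.asarray(P)-s['position'])*100
    ya=np.degrees(np.arctan2(Rm[1,1],Rm[0,1]))
    print('clock %.2f pos %s yang %.1f tilt %.2f w %.4f F %s'%(s['clock'],s['position'].round(4),ya,np.degrees(np.arccos(-Rm[2,2])),s['width'],s['force'].round(1)))
    print('tool shift cm',d.round(2), 'x-axis',Rm[:,0].round(3))
    if yang is not None:
        e=(yang-ya+90)%180-90; print('spin rad',round(-np.radians(e),3))
E
python3 - <<'E'
from h import *
M={};A={}
for n,c in(("scene",(350,279)),("side",(296,305))):
    m=ctrl.camera_model(n);f=np.load(f"pics/{n}0.npz");p=f['p'];hsv=cv2.cvtColor(p,cv2.COLOR_BGR2HSV)
    vv,uu=np.mgrid[0:420,0:560];near=(abs(uu-c[0])<20)&(abs(vv-c[1])<20)
    tan=near&(hsv[...,1]>95)&(hsv[...,0]>10)&(hsv[...,0]<24)&(hsv[...,2]>90)
    blk=near&(p.max(2)<60)
    if n=="scene": blk&=(uu<355)
    for nm,k in(("tan",tan),("blk",blk)):
        l,lab,st,ce=cv2.connectedComponentsWithStats(k.astype(np.uint8));i=1+st[1:,4].argmax()
        A[n,nm]=ce[i];print(n,nm,st[i],ce[i],onplane(m,ce[i],0.018))
    M[n]=m
for nm in("tan","blk"):print(nm,tri(M["scene"],A["scene",nm],M["side"],A["side",nm]))
for n in("scene","side"):
    P=np.load(f"pics/{n}0P.npy")
    g=P[(P[...,0]>.62)&(P[...,0]<.85)&(P[...,1]>-.3)&(P[...,1]<.3)&(P[...,2]<.6)]
    for x in np.arange(.62,.85,.03):
        q=g[abs(g[:,0]-x)<.015];print(round(x,2),len(q),np.percentile(q[:,2],[5,50,95]).round(3) if len(q) else '')
goto([0.5,-0.40,0.23],-34)
E
```

```text
scene tan [345 274  14  15 146] [351.81506849 280.51369863] [[ 0.5131414  -0.34765807  0.018     ]]
scene blk [344 271   5   6  12] [345.58333333 272.83333333] [[ 0.53457144 -0.31356723  0.018     ]]
side tan [287 297  16  19 216] [294.68981481 306.12037037] [[ 0.51243743 -0.34710167  0.018     ]]
side blk [298 294   6   6  25] [301.04 296.16] [[ 0.53481641 -0.31225775  0.018     ]]
tan (array([ 0.51228008, -0.34799248,  0.01884303]), np.float64(5.7340136866752696e-05))
blk (array([ 0.53447375, -0.3134259 ,  0.01855473]), np.float64(0.0008704884292921998))
0.62 219 [-0.003  0.001  0.144]
0.65 356 [-0.003  0.     0.003]
0.68 55 [-0.003 -0.001  0.001]
0.71 0 
0.74 0 
0.77 0 
0.8 120 [0.059 0.554 0.594]
0.83 4787 [-0.118 -0.003  0.556]
0.62 390 [-0.493 -0.     0.06 ]
0.65 821 [-0.004 -0.     0.003]
0.68 119 [-0.003 -0.001  0.002]
0.71 0 
0.74 0 
0.77 0 
0.8 338 [-0.369  0.53   0.594]
0.83 9531 [-0.431 -0.104  0.56 ]
clock 0.10 pos [ 0.2466 -0.574   0.2308] yang -66.7 tilt 0.06 w 0.0856 F [ 0.7 -0.4 -0.1]
tool shift cm [30.15 -5.98  0.08] x-axis [ 0.919  0.395 -0.   ]
spin rad -0.572
```

Emit:
arm_command([
  [4, -0.8, 0],
  [4, -0.8, 0],
  [4, -0.8, 0],
  [4, -0.8, 0],
  [4, -0.8, 0],
], spin=[0, 0, 0, 0, 0], claw=[8.5, 8.5, 8.5, 8.5, 8.5], grip_force=25)

```text
clock: 0.52
position: [0.4101, -0.4612, 0.2286]
eef_rot: [-3.081, -0.607, 0.01]
force: [0.6, -0.8, -0.3]
width: 0.0852
```

```bash
python3 -c "
from h import *
goto([0.5,-0.37,0.23],-32.7)"
```

```text
clock 0.52 pos [ 0.4101 -0.4612  0.2286] yang -67.7 tilt 0.36 w 0.0852 F [ 0.6 -0.8 -0.3]
tool shift cm [11.78 -5.04 -0.2 ] x-axis [ 0.925  0.379 -0.006]
spin rad -0.611
```

Emit:
arm_command([
  [3, -1, 0],
  [3, -1, 0],
  [3, -1.5, 0],
  [2, -1.5, 0],
  [1, -0.5, 0],
], spin=[-0.12, -0.12, -0.12, -0.12, -0.12], claw=[8.5, 8.5, 8.5, 8.5, 8.5])

```text
clock: 0.93
position: [0.4872, -0.34, 0.2262]
eef_rot: [-2.742, -1.521, 0.006]
force: [-0.3, -0.0, 0.1]
width: 0.0854
```

```bash
python3 -c "
from h import *
goto([0.5,-0.37,0.23],-32.7)
m=ctrl.camera_model('wrist');p,d=ctrl.grab_frame('wrist');cv2.imwrite('pics/w1.png',p);np.savez('pics/w1.npz',p=p,d=d,**m)
goto([0.5,-0.37,0.23],-32.7)
"
```

```text
clock 0.93 pos [ 0.4872 -0.34    0.2262] yang -32.0 tilt 0.40 w 0.0854 F [-0.3 -0.   0.1]
tool shift cm [-1.87  2.67 -0.4 ] x-axis [ 0.53   0.848 -0.   ]
spin rad 0.013
clock 0.98 pos [ 0.4879 -0.3386  0.2263] yang -31.3 tilt 0.40 w 0.0850 F [ 2.1  2.3 -0.4]
tool shift cm [-2.06  2.66 -0.39] x-axis [0.52  0.854 0.001]
spin rad 0.024
```

View pics/w1.png

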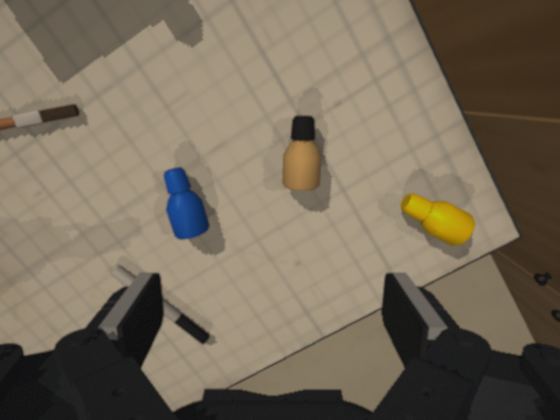

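Wrist view: tan bottle at (302,170) with its black cap at (303,128), lying almost along the tool's x axis. Blue is at (186,205) and yellow at (440,220), both clear of it.

Run:
```python
from h import *
f=np.load('pics/w1.npz');m={k:f[k] for k in('K','distortion','position','rotation')};p=f['p'];hsv=cv2.cvtColor(p,cv2.COLOR_BGR2HSV)
vv,uu=np.mgrid[0:420,0:560];near=(abs(uu-302)<35)&(vv>105)&(vv<200)
tan=near&(hsv[...,1]>95)&(hsv[...,0]<24)&(hsv[...,2]>110)
blk=near&(p.max(2)<60)
C={}
for nm,k in(("tan",tan),("blk",blk)):
    l,lab,st,ce=cv2.connectedComponentsWithStats(k.astype(np.uint8));i=1+st[1:,4].argmax()
    C[nm]=ce[i];q=onplane(m,ce[i],0.018)[0];print(nm,st[i],ce[i],q)
    kk=lab==i;ext=np.array([[uu[kk].mean(),vv[kk].min()],[uu[kk].mean(),vv[kk].max()]]);print(onplane(m,ext,0.018))
    P=withdepth(m,np.c_[uu[kk],vv[kk]],f['d'][kk]);print('z top',np.percentile(P[:,2],95))
d=onplane(m,C['blk'],.018)-onplane(m,C['tan'],.018);print(np.degrees(np.arctan2(d[0,1],d[0,0])))
s={n:ctrl.camera_model(n) for n in('scene','side')}
print(tri(m,C['blk'],s['side'],(301.0,296.2)),tri(m,C['tan'],s['side'],(294.7,306.1)))
```

```text
tan [ 283  141   35   50 1538] [299.8153446  165.64629389] [ 0.5108628  -0.34430506  0.018     ]
[[ 0.52261272 -0.32454404  0.018     ]
 [ 0.49878847 -0.36460338  0.018     ]]
z top 0.035334602141548786
blk [292 116  23  24 500] [302.982 128.33 ] [ 0.53093094 -0.31621175  0.018     ]
[[ 0.5365015  -0.30678453  0.018     ]
 [ 0.52602175 -0.32451788  0.018     ]]
z top 0.028707088646103714
54.460314332099344
(array([ 0.53241409, -0.31605544,  0.02163365]), np.float64(0.003120044473173483)) (array([ 0.51179531, -0.34485588,  0.01603396]), np.float64(0.0020572427428829703))
```

```bash
python3 -c "
from h import *
goto([0.5345,-0.3125,0.08],-33.5)
"
```

```text
clock 0.98 pos [ 0.4879 -0.3386  0.2263] yang -31.3 tilt 0.40 w 0.0850 F [ 2.1  2.3 -0.4]
tool shift cm [ 4.64  2.72 14.61] x-axis [0.52  0.854 0.001]
spin rad 0.038
```

Emit:
arm_command([
  [1.2, 0.7, 3],
  [1.2, 0.7, 3],
  [1.2, 0.7, 3],
  [1, 0.6, 3],
  [0.5, 0.3, 2],
], spin=[0.01, 0.01, 0.01, 0.01, 0], claw=[5, 5, 5, 5, 5])

```text
clock: 1.4
position: [0.5433, -0.3117, 0.0858]
eef_rot: [2.769, 1.48, 0.002]
force: [-0.1, -0.6, -0.1]
width: 0.0499
```

```bash
python3 -c "
from h import *
goto([0.5345,-0.3125,0.08],-33.5)
m=ctrl.camera_model('wrist');p,d=ctrl.grab_frame('wrist');cv2.imwrite('pics/w2.png',p);np.savez('pics/w2.npz',p=p,d=d,**m)
goto([0.5345,-0.3125,0.03],-33.5)
"
```

```text
clock 1.40 pos [ 0.5433 -0.3117  0.0858] yang -33.8 tilt 0.10 w 0.0499 F [-0.1 -0.6 -0.1]
tool shift cm [-0.55 -0.69  0.58] x-axis [0.556 0.831 0.   ]
spin rad -0.004
clock 1.45 pos [ 0.5426 -0.3104  0.0825] yang -33.7 tilt 0.13 w 0.0499 F [-3.1  3.7 -5.7]
tool shift cm [-0.62 -0.55  5.25] x-axis [0.555 0.832 0.   ]
spin rad -0.003
```

View pics/w2.png

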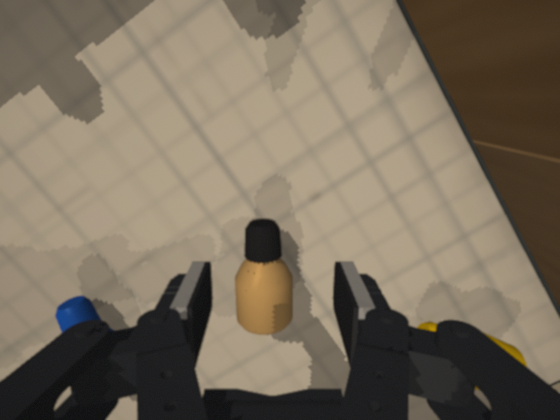

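Bottle axis is along the tool x; cap at (263,240), body at (264,295), a little left of the jaw centre.

Run:
```python
from h import *
f=np.load('pics/w2.npz');m={k:f[k] for k in('K','distortion','position','rotation')};p=f['p']
for uv,z in(((263,220),.018),((263,262),.018),((246,240),.018),((280,240),.018),((236,290),.018),((292,290),.018),((264,332),.018)):print(uv,onplane(m,uv,z)[0].round(4))
```

```text
(263, 220) [ 0.5385 -0.3058  0.018 ]
(263, 262) [ 0.5233 -0.3281  0.018 ]
(246, 240) [ 0.5229 -0.3106  0.018 ]
(280, 240) [ 0.5398 -0.3219  0.018 ]
(236, 290) [ 0.4986 -0.3346  0.018 ]
(292, 290) [ 0.5276 -0.354   0.018 ]
(264, 332) [ 0.4961 -0.3694  0.018 ]
```

```bash
python3 -c "
from h import *
goto([0.533,-0.3135,0.009],-33.5)
"
```

```text
clock 1.45 pos [ 0.5426 -0.3104  0.0825] yang -33.7 tilt 0.13 w 0.0499 F [-3.1  3.7 -5.7]
tool shift cm [-0.79 -0.61  7.35] x-axis [0.555 0.832 0.   ]
spin rad -0.003
```

Emit:
arm_command([
  [-0.4, -0.3, 1.5],
  [-0.2, -0.2, 1.8],
  [-0.1, -0.1, 1],
], spin=[0, 0, 0], claw=[5, 5, 5])

```text
clock: 1.7
position: [0.5336, -0.3131, 0.0386]
eef_rot: [-2.768, -1.481, 0.002]
force: [0.3, -1.0, -0.2]
width: 0.0501
```

```bash
python3 -c "
from h import *
goto([0.533,-0.3135,0.009],-33.5)
"
```

```text
clock 1.70 pos [ 0.5336 -0.3131  0.0386] yang -33.7 tilt 0.16 w 0.0501 F [ 0.3 -1.  -0.2]
tool shift cm [-0.07 -0.02  2.96] x-axis [ 0.555  0.832 -0.   ]
spin rad -0.003
```

Emit:
arm_command([
  [0, 0, 1.5],
  [-0.1, 0, 1],
  [0, 0, 0.4],
  [0, 0, 0],
], spin=[0, 0, 0, 0], claw=[5, 5, 5, 5])

```text
clock: 2.03
position: [0.5314, -0.3156, 0.0084]
eef_rot: [-2.769, -1.477, 0.005]
force: [0.3, 0.3, -0.2]
width: 0.0501
```

```bash
python3 -c "
from h import *
goto([0.533,-0.3135,0.009],-33.5)
"
```

```text
clock 2.03 pos [ 0.5314 -0.3156  0.0084] yang -33.9 tilt 0.25 w 0.0501 F [ 0.3  0.3 -0.2]
tool shift cm [ 0.27  0.01 -0.06] x-axis [ 0.557  0.83  -0.001]
spin rad -0.006
```

Shift 2.5 mm forward, then close lightly.

Emit:
arm_command([
  [0.3, 0, 0],
  [0, 0, 0],
  [0, 0, 0],
  [0, 0, 0],
  [0, 0, 0],
], spin=[0, 0, 0, 0, 0], claw=[4, 2, 2, 2, 2], grip_force=20)

```text
clock: 2.45
position: [0.5347, -0.3138, 0.0117]
eef_rot: [-2.772, -1.477, 0.002]
force: [0.2, 0.0, -0.4]
width: 0.0218
```

```bash
python3 -c "
from h import *
goto([0.533,-0.3135,0.009],-33.5)
m=ctrl.camera_model('wrist');p,d=ctrl.grab_frame('wrist');cv2.imwrite('pics/w3.png',p)
m=ctrl.camera_model('wrist');p,d=ctrl.grab_frame('side');cv2.imwrite('pics/s3.png',cv2.resize(p[200:380,200:400],None,fx=3,fy=3))
goto([0.533,-0.3135,0.009],-33.5)
"
```

```text
clock 2.45 pos [ 0.5347 -0.3138  0.0117] yang -33.9 tilt 0.06 w 0.0218 F [ 0.2  0.  -0.4]
tool shift cm [-0.07 -0.16  0.27] x-axis [ 0.558  0.83  -0.001]
spin rad -0.007
clock 2.55 pos [ 0.5346 -0.3137  0.0115] yang -33.9 tilt 0.07 w 0.0221 F [ 0.3 -0.1 -1.2]
tool shift cm [-0.07 -0.15  0.25] x-axis [ 0.558  0.83  -0.001]
spin rad -0.007
```

View pics/w3.png

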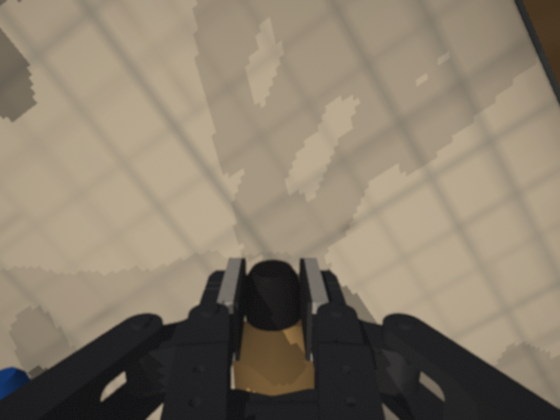

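View pics/s3.png

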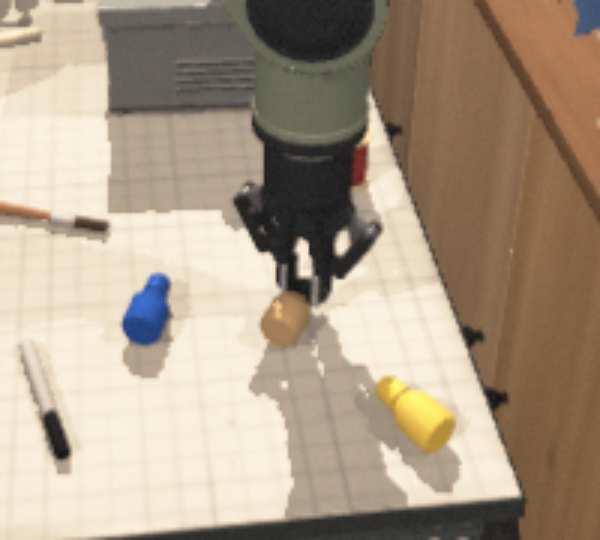

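Cap is held (width 22 mm). Lift on an arc round the base rim and see whether the bottle swings in the pads.

Emit:
arm_command([
  [-0.2, 0, -0.6],
  [-0.3, 0, -0.6],
  [-0.4, 0, -0.6],
  [-0.5, 0, -0.5],
  [-0.5, 0, -0.5],
], spin=[0, 0, 0, 0, 0], claw=[2, 2, 2, 2, 2])

```text
clock: 2.97
position: [0.5233, -0.33, 0.0418]
eef_rot: [-2.77, -1.479, 0.002]
force: [-0.5, 0.2, -0.9]
width: 0.0221
```

```bash
python3 -c "
from h import *
goto([0.533,-0.3135,0.009],-33.5)
p,d=ctrl.grab_frame('wrist');cv2.imwrite('pics/w4.png',p)
p,d=ctrl.grab_frame('side');cv2.imwrite('pics/s4.png',cv2.resize(p[230:350,230:370],None,fx=4,fy=4))
goto([0.533,-0.3135,0.009],-33.5)
"
```

```text
clock 2.97 pos [ 0.5233 -0.33    0.0418] yang -33.8 tilt 0.11 w 0.0221 F [-0.5  0.2 -0.9]
tool shift cm [ 1.91 -0.1   3.28] x-axis [ 0.556  0.831 -0.001]
spin rad -0.005
clock 3.07 pos [ 0.5232 -0.331   0.0422] yang -33.9 tilt 0.07 w 0.0221 F [-0.3 -0.3 -1.5]
tool shift cm [ 2.   -0.16  3.32] x-axis [ 0.558  0.83  -0.001]
spin rad -0.007
```

View pics/w4.png

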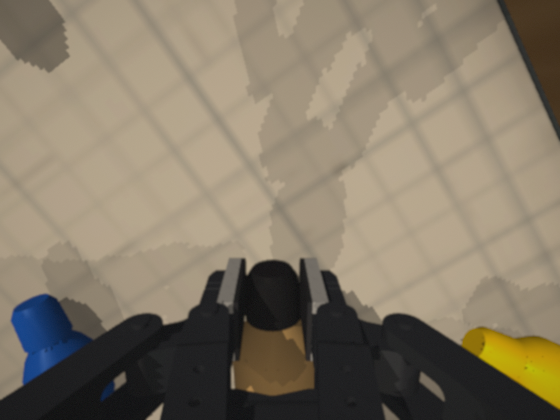

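View pics/s4.png

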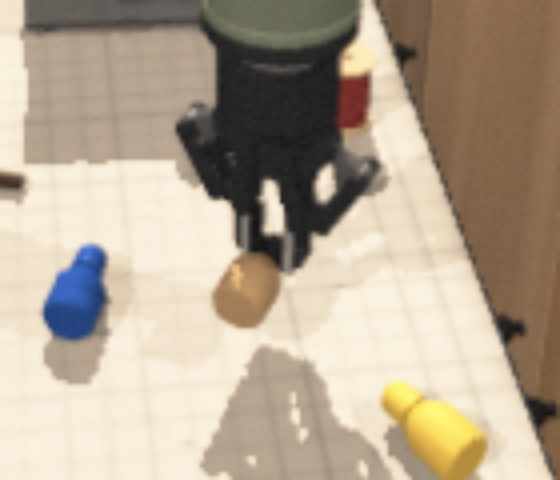

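The bottle stays rigid in the pads at 20 N. It hangs low, so loosen the jaws in tiny steps so it swings down onto its rim.

Emit:
arm_command([
  [0, 0, 0],
  [0, 0, 0],
  [0, 0, 0],
], spin=[0, 0, 0], claw=[2.2, 2.22, 2.24])

```text
clock: 3.32
position: [0.523, -0.3312, 0.0422]
eef_rot: [2.773, 1.476, -0.002]
force: [0.3, 0.5, -1.7]
width: 0.0225
```

```bash
cat > look.py <<'E'
import sys
from h import *
t=sys.argv[1]
goto([0.533,-0.3135,0.009],-33.5)
p,d=ctrl.grab_frame('wrist');q,d=ctrl.grab_frame('side')
a=p[200:420,160:400];b=cv2.resize(q[230:350,230:370],None,fx=440/140,fy=440/140)
a=cv2.resize(a,(int(240*b.shape[0]/220),b.shape[0]))
cv2.imwrite('pics/%s.png'%t,np.hstack([a[:, :350],b]))
E
python3 look.py l5
```

```text
clock 3.32 pos [ 0.523  -0.3312  0.0422] yang -33.9 tilt 0.06 w 0.0225 F [ 0.3  0.5 -1.7]
tool shift cm [ 2.02 -0.16  3.32] x-axis [ 0.558  0.83  -0.001]
spin rad -0.008
```

View pics/l5.png

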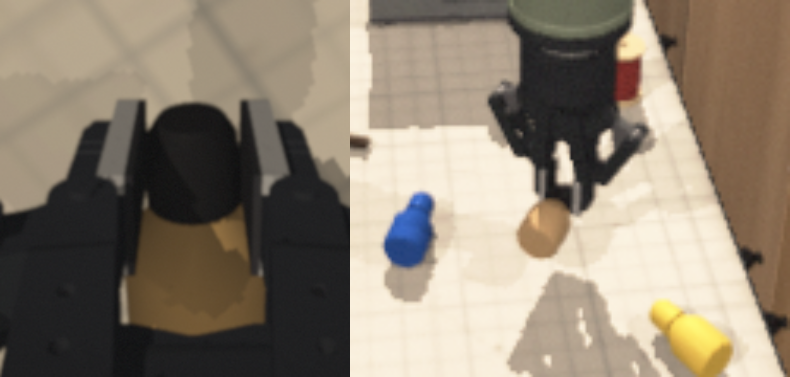

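Still horizontal and held; open a little further.

Emit:
arm_command([
  [0, 0, 0],
  [0, 0, 0],
  [0, 0, 0],
], spin=[0, 0, 0], claw=[2.26, 2.28, 2.28])

```text
clock: 3.67
position: [0.5232, -0.3305, 0.0417]
eef_rot: [-2.772, -1.477, 0.002]
force: [0.1, 0.3, 1.1]
width: 0.0222
```

```bash
python3 look.py l6
```

```text
clock 3.67 pos [ 0.5232 -0.3305  0.0417] yang -33.9 tilt 0.08 w 0.0222 F [0.1 0.3 1.1]
tool shift cm [ 1.96 -0.12  3.26] x-axis [ 0.558  0.83  -0.001]
spin rad -0.007
```

View pics/l6.png

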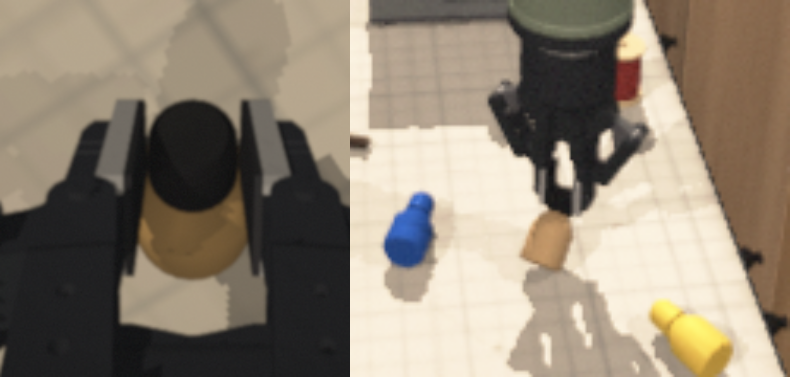

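It swung down onto its base rim. Lift slowly with the loose grip so it hangs plumb under the pads.

Emit:
arm_command([
  [0, 0, -0.3],
  [0, 0, -0.3],
  [0, 0, -0.3],
  [0, 0, -0.3],
  [0, 0, 0],
], spin=[0, 0, 0, 0, 0], claw=[2.28, 2.28, 2.28, 2.28, 2.28])

```text
clock: 4.18
position: [0.5232, -0.3305, 0.055]
eef_rot: [-2.772, -1.477, 0.002]
force: [-0.5, 0.2, -0.2]
width: 0.0228
```

```bash
python3 look.py l7
```

```text
clock 4.18 pos [ 0.5232 -0.3305  0.055 ] yang -33.9 tilt 0.09 w 0.0228 F [-0.5  0.2 -0.2]
tool shift cm [ 1.97 -0.13  4.6 ] x-axis [ 0.557  0.83  -0.001]
spin rad -0.007
```

View pics/l7.png

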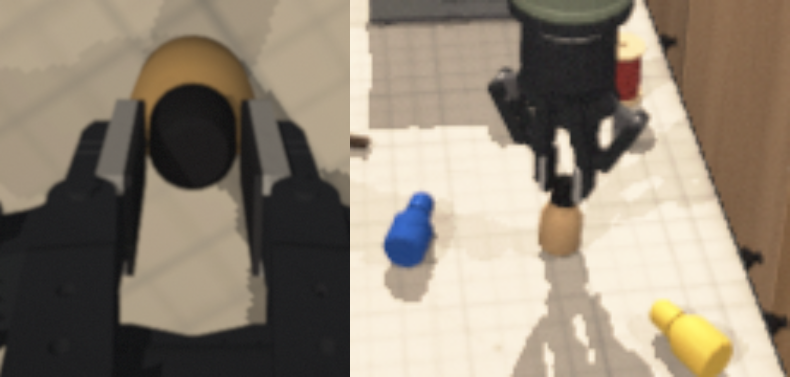

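It hangs nearly plumb now. Lower a few mm so the base seats itself on the table.

Emit:
arm_command([
  [0, 0, 0.15],
  [0, 0, 0.15],
  [0, 0, 0.15],
  [0, 0, 0.15],
  [0, 0, 0],
], spin=[0, 0, 0, 0, 0], claw=[2.28, 2.28, 2.28, 2.28, 2.28])

```text
clock: 4.7
position: [0.5232, -0.331, 0.0484]
eef_rot: [2.773, 1.477, -0.002]
force: [-0.2, -0.1, 4.2]
width: 0.0229
```

```bash
python3 look.py l8
python3 - <<'E'
from h import *
p,d=ctrl.grab_frame('scene');cv2.imwrite('pics/sc8.png',cv2.resize(p[220:330,300:420],None,fx=4.5,fy=4.5))
E
```

```text
clock 4.70 pos [ 0.5232 -0.331   0.0484] yang -33.9 tilt 0.08 w 0.0229 F [-0.2 -0.1  4.2]
tool shift cm [ 2.   -0.16  3.94] x-axis [ 0.558  0.83  -0.001]
spin rad -0.007
```

View pics/l8.png

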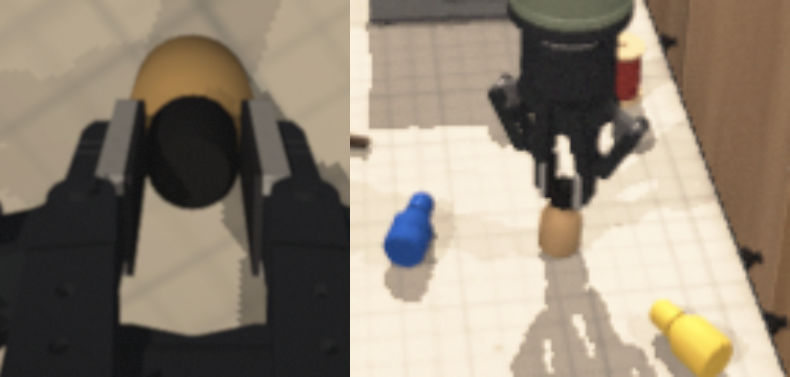

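View pics/sc8.png

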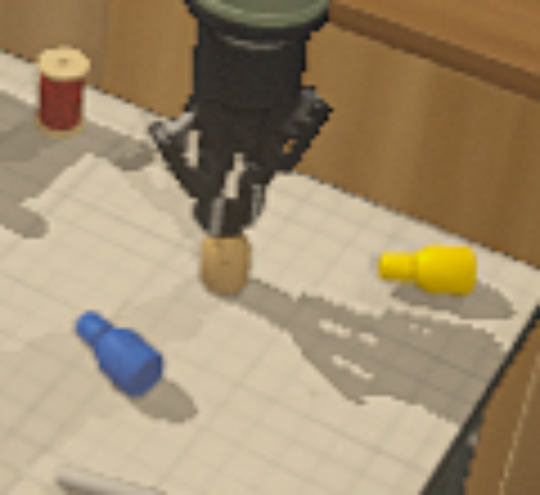

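Contact is felt (4 N) and the bottle looks about upright on its base. Relieve the push and open slowly so it settles flat.

Emit:
arm_command([
  [0, 0, -0.1],
  [0, 0, 0],
  [0, 0, 0],
  [0, 0, 0],
  [0, 0, 0],
], spin=[0, 0, 0, 0, 0], claw=[2.28, 2.32, 2.36, 2.42, 2.5])

```text
clock: 5.27
position: [0.523, -0.3304, 0.0492]
eef_rot: [-2.772, -1.477, 0.002]
force: [-0.5, -0.1, 0.3]
width: 0.0248
```

```bash
python3 look.py l9
```

```text
clock 5.27 pos [ 0.523  -0.3304  0.0492] yang -33.9 tilt 0.10 w 0.0248 F [-0.5 -0.1  0.3]
tool shift cm [ 1.97 -0.11  4.02] x-axis [ 0.558  0.83  -0.001]
spin rad -0.007
```

View pics/l9.png

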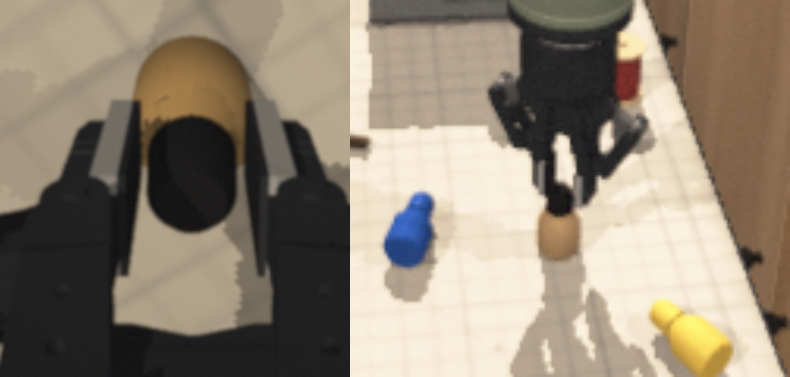

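It settled back a little; the jaws are loose and the force is zero. Open wider, then rise.

Emit:
arm_command([
  [0, 0, 0],
  [0, 0, 0],
  [0, 0, 0],
  [0, 0, 0],
], spin=[0, 0, 0, 0], claw=[2.8, 3.4, 4, 4.5])

```text
clock: 5.7
position: [0.5231, -0.3304, 0.0492]
eef_rot: [-2.772, -1.477, 0.002]
force: [-0.3, 0.1, -0.4]
width: 0.0452
```

Emit:
arm_command([
  [0, 0, -1.5],
  [0, 0, -3],
  [0, 0, -4],
  [0, 0, -4],
  [0, 0, -3],
], spin=[0, 0, 0, 0, 0], claw=[5, 6, 6, 6, 6])

```text
clock: 6.12
position: [0.5201, -0.3283, 0.2026]
eef_rot: [-2.761, -1.473, 0.013]
force: [0.3, -0.6, 0.5]
width: 0.0599
```

Run:
```python
from h import *
goto([0.490,0.0116,0.26],4)
m=ctrl.camera_model('wrist');p,d=ctrl.grab_frame('wrist');cv2.imwrite('pics/w10.png',p)
q,d2=ctrl.grab_frame('side');cv2.imwrite('pics/s10.png',cv2.resize(q[160:340,220:400],None,fx=3,fy=3))
np.savez('pics/w10.npz',p=p,d=d,q=q,d2=d2,**m)
```

```text
clock 6.12 pos [ 0.5201 -0.3283  0.2026] yang -33.8 tilt 0.85 w 0.0599 F [ 0.3 -0.6  0.5]
tool shift cm [ 26.55 -21.5   -5.46] x-axis [ 0.557  0.831 -0.001]
spin rad -0.66
```

View pics/w10.png

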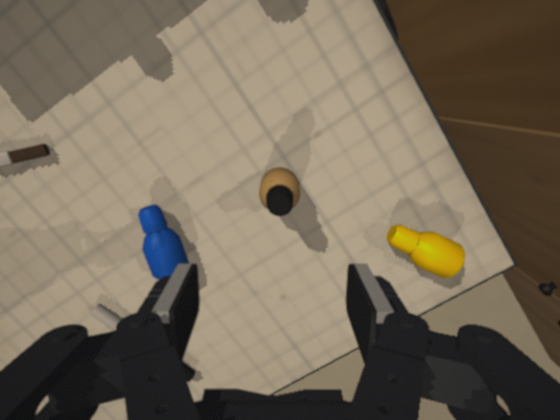

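View pics/s10.png

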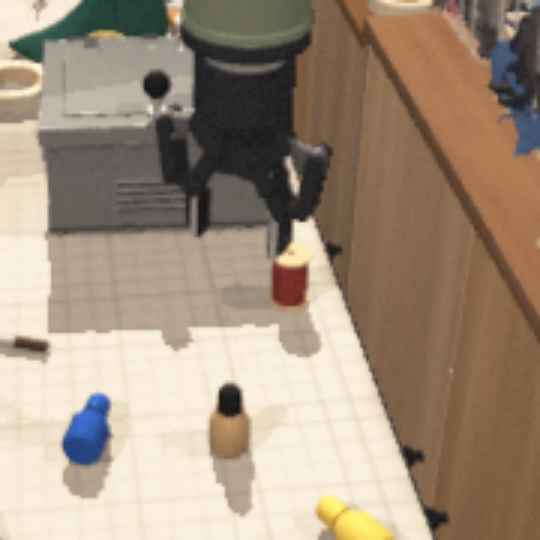

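The tan bottle stands upright with its base on the table: side crop (229,425), wrist (279,190) with the cap nearer the camera. Blue and yellow are untouched. Now on to the knob.

Run:
```python
from h import *
print(ctrl.get_state()['joint_positions'].round(2))
goto([0.490,0.00,0.25],-3.5)
f=np.load('pics/w10.npz');m={k:f[k] for k in('K','distortion','position','rotation')}
print(onplane(m,(279,200),.066),onplane(m,(280,172),.015))
```

```text
[ 0.62  0.55 -0.23  1.63  0.14  0.99 -0.25]
clock 6.22 pos [ 0.5219 -0.3293  0.2051] yang -33.8 tilt 0.48 w 0.0601 F [ 0.5 -0.1 -0.5]
tool shift cm [ 25.57 -21.03  -4.34] x-axis [ 0.557  0.831 -0.001]
spin rad -0.53
[[ 0.51824751 -0.33293098  0.066     ]] [[ 0.5254475  -0.32380239  0.015     ]]
```

Emit:
arm_command([
  [2.5, -2, -1],
  [2.5, -2, -1],
  [3, -2, -1],
  [3, -2, -1],
  [3, -2, 0],
], spin=[0, 0, 0, 0, 0], claw=[6, 6, 6, 6, 6])

```text
clock: 6.63
position: [0.5151, -0.16, 0.246]
eef_rot: [-2.778, -1.459, 0.01]
force: [1.3, 0.3, 0.3]
width: 0.0599
```

Run:
```python
from h import *
goto([0.490,0.00,0.25],-3.5)
```

```text
clock 6.63 pos [ 0.5151 -0.16    0.246 ] yang -34.6 tilt 0.44 w 0.0599 F [1.3 0.3 0.3]
tool shift cm [ 11.74 -11.15  -0.37] x-axis [ 0.567  0.823 -0.004]
spin rad -0.542
```

Emit:
arm_command([
  [1.5, -1, 0],
  [1.5, -1, 0],
  [1.5, -1, 0],
  [0, 0, 0],
  [0, 0, 0],
], spin=[-0.11, -0.11, -0.11, -0.11, -0.1], claw=[6, 6, 6, 6, 6])

```text
clock: 7.05
position: [0.5093, -0.0938, 0.2462]
eef_rot: [-2.254, -2.179, 0.006]
force: [0.3, -0.2, -0.8]
width: 0.0599
```

Run:
```python
from h import *
goto([0.490,0.00,0.25],-3.5)
m=ctrl.camera_model('wrist');p,d=ctrl.grab_frame('wrist');cv2.imwrite('pics/w11.png',p)
np.savez('pics/w11.npz',p=p,d=d,**m)
```

```text
clock 7.05 pos [ 0.5093 -0.0938  0.2462] yang -1.9 tilt 0.41 w 0.0599 F [ 0.3 -0.2 -0.8]
tool shift cm [ 9.31 -2.24 -0.35] x-axis [0.034 0.999 0.002]
spin rad 0.027
```

View pics/w11.png

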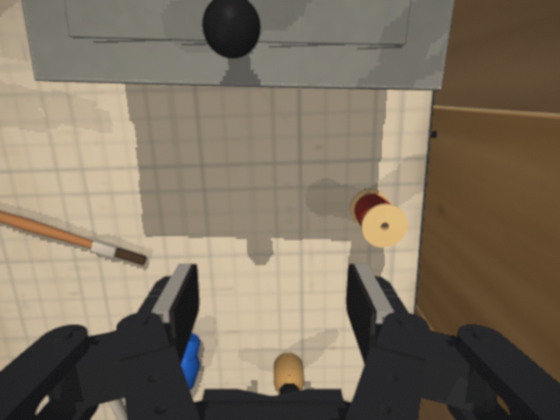

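Wrist view: knob at (231,26), the lid's front edge from (36,81) to (443,89). The standing bottle shows at (288,375).

Run:
```python
from h import *
f=np.load('pics/w11.npz');m={k:f[k] for k in('K','distortion','position','rotation')}
e=onplane(m,[(36,80),(443,88)],.144);print(e,np.degrees(np.arctan2(*(e[1]-e[0])[1::-1])))
print(onplane(m,(231,26),.178))
s={n:ctrl.camera_model(n) for n in('scene','side')}
print(tri(m,(231,26),s['side'],(271.74,188.16)),tri(m,(231,26),s['scene'],(258,206.3)))
goto([0.490,0.011,0.23],-3.5)
```

```text
[[ 0.36430922 -0.00660593  0.144     ]
 [ 0.61413882 -0.01945305  0.144     ]] -2.94375814969471
[[0.48938824 0.01440986 0.178     ]]
(array([0.48974549, 0.01468556, 0.17564006]), np.float64(0.0012032383279589332)) (array([0.4899854 , 0.01346593, 0.17582144]), np.float64(0.0030141760382798926))
clock 7.10 pos [ 0.5092 -0.0936  0.2461] yang -1.5 tilt 0.43 w 0.0599 F [-0.3  0.4 -0.2]
tool shift cm [10.41 -2.17  1.65] x-axis [0.026 1.    0.002]
spin rad 0.035
```

Emit:
arm_command([
  [2.5, -0.5, 0],
  [2.5, -0.5, 0],
  [2.5, -0.5, 0.3],
  [1.2, -0.3, 0.3],
  [0, 0, 0],
], spin=[0.015, 0.01, 0.01, 0, 0], claw=[6, 6, 6, 6, 6])

```text
clock: 7.52
position: [0.4939, -0.0046, 0.2386]
eef_rot: [-2.301, -2.128, 0.007]
force: [-0.3, -1.0, 0.9]
width: 0.0598
```

Run:
```python
from h import *
goto([0.490,0.013,0.22],-3.2)
m=ctrl.camera_model('wrist');p,d=ctrl.grab_frame('wrist');cv2.imwrite('pics/w12.png',p)
np.savez('pics/w12.npz',p=p,d=d,**m)
```

```text
clock 7.52 pos [ 0.4939 -0.0046  0.2386] yang -4.5 tilt 0.51 w 0.0598 F [-0.3 -1.   0.9]
tool shift cm [ 1.72 -0.51  1.87] x-axis [0.078 0.997 0.002]
spin rad -0.022
```

View pics/w12.png

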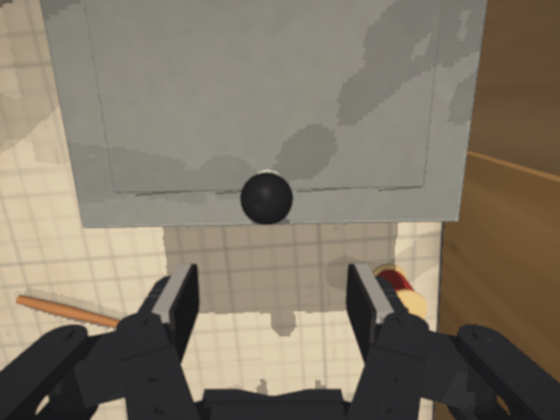

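The knob is at (266,198); the lid's front edge runs from (85,228) to (458,220).

Run:
```python
from h import *
f=np.load('pics/w12.npz');m={k:f[k] for k in('K','distortion','position','rotation')};p=f['p']
g=(p[160:240,230:300].max(2)<55).astype(np.uint8);c=max(cv2.findContours(g,0,2)[0],key=cv2.contourArea);(u,v),r=cv2.minEnclosingCircle(c);u+=230;v+=160;print(u,v,r)
e=onplane(m,[(85,227.5),(458,219.5)],.144);print(e,np.degrees(np.arctan2(*(e[1]-e[0])[1::-1])))
k=onplane(m,(u,v),.178)[0];print(k, withdepth(m,(u,v),f['d'][int(v),int(u)]))
g=np.load('pics/w11.npz');m1={k_:g[k_] for k_ in('K','distortion','position','rotation')}
print(tri(m,(u,v),m1,(231,26)),tri(m,(u,v),ctrl.camera_model('side'),(271.74,188.16)))
goto([k[0],k[1],0.159],-3.2)
```

```text
266.0903625488281 198.6927719116211 25.6108341217041
[[ 0.36532456 -0.00577083  0.144     ]
 [ 0.61270509 -0.01870408  0.144     ]] -2.9927439485867287
[0.48939461 0.01421196 0.178     ] [[0.49004213 0.01792452 0.19173438]]
(array([0.48942498, 0.0143354 , 0.17845174]), np.float64(1.8277118897212887e-05)) (array([0.48977355, 0.01365194, 0.17610009]), np.float64(0.0009414489145352701))
clock 7.57 pos [ 0.4942 -0.0057  0.2388] yang -4.5 tilt 0.49 w 0.0602 F [ 1.  -0.   0.7]
tool shift cm [ 1.93 -0.57  7.99] x-axis [0.078 0.997 0.002]
spin rad -0.023
```

Emit:
arm_command([
  [1, -0.3, 0.5],
  [0.9, -0.3, 1],
  [0, 0, 1.5],
  [0, 0, 1],
], spin=[-0.03, 0, 0, 0], claw=[6, 6, 6, 6])

```text
clock: 7.9
position: [0.4903, 0.0122, 0.1984]
eef_rot: [-2.275, -2.16, 0.004]
force: [0.3, -0.1, 0.2]
width: 0.0601
```

Run:
```python
from h import *
goto([0.4895,0.014,0.159],-3.0)
```

```text
clock 7.90 pos [0.4903 0.0122 0.1984] yang -2.9 tilt 0.30 w 0.0601 F [ 0.3 -0.1  0.2]
tool shift cm [ 0.17 -0.07  3.94] x-axis [0.051 0.999 0.001]
spin rad 0.001
```

Emit:
arm_command([
  [0.1, 0, 1.5],
  [0.1, 0, 1.5],
  [0, 0, 0.7],
  [0, 0, 0],
], spin=[0, 0, 0, 0], claw=[6, 6, 6, 6])

```text
clock: 8.23
position: [0.4895, 0.0123, 0.1571]
eef_rot: [-2.276, -2.156, 0.007]
force: [-1.0, -0.5, 0.2]
width: 0.0601
```

Run:
```python
from h import *
goto([0.4895,0.014,0.159],-3.0)
```

```text
clock 8.23 pos [0.4895 0.0123 0.1571] yang -3.1 tilt 0.45 w 0.0601 F [-1.  -0.5  0.2]
tool shift cm [ 0.17 -0.01 -0.19] x-axis [0.054 0.999 0.001]
spin rad -0.002
```

Emit:
arm_command([
  [0.2, 0, -0.1],
  [0, 0, 0],
  [0, 0, 0],
  [0, 0, 0],
  [0, 0, 0],
], spin=[0, 0, 0, 0, 0], claw=[5, 4, 2.5, 2.5, 2.5], grip_force=50)

```text
clock: 8.65
position: [0.4914, 0.0139, 0.1602]
eef_rot: [-2.279, -2.156, 0.003]
force: [-2.1, 1.6, -5.2]
width: 0.0278
```

Run:
```python
from h import *
goto([0.4895,0.014,0.159],-3.0)
p,d=ctrl.grab_frame('wrist');cv2.imwrite('pics/w13.png',p)
```

```text
clock 8.65 pos [0.4914 0.0139 0.1602] yang -3.2 tilt 0.28 w 0.0278 F [-2.1  1.6 -5.2]
tool shift cm [-0.   -0.18  0.12] x-axis [0.055 0.998 0.001]
spin rad -0.003
```

View pics/w13.png

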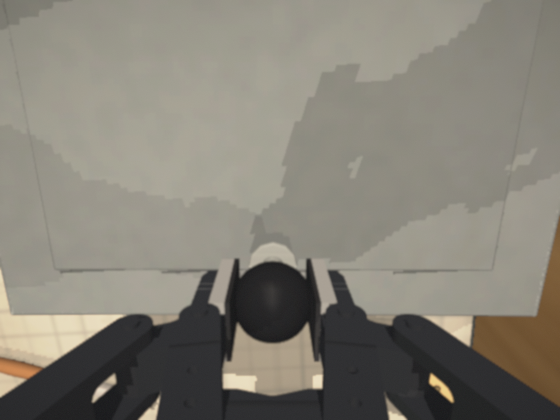

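Knob held between the pads at (272,301). Lift along the hinge arc in small steps.

Emit:
arm_command([
  [0.05, 0, -0.3],
  [0.1, 0, -0.4],
  [0.1, 0, -0.4],
  [0.1, 0, -0.4],
  [0.1, 0, -0.4],
], spin=[0, 0, 0, 0, 0], claw=[2.5, 2.5, 2.5, 2.5, 2.5])

```text
clock: 9.12
position: [0.4916, 0.0195, 0.1809]
eef_rot: [-2.278, -2.156, 0.002]
force: [2.3, 4.1, -8.0]
width: 0.0273
```

```bash
cat > arc.py <<'E'
from h import *
P0=np.array([0.4914,0.0139,0.1602])
s=ctrl.get_state();d=s['position']-P0;b=d[0]*.052+d[1]*.9986
phi=np.degrees(np.arctan2(40+1e3*d[2],187-1e3*b));print('lid est',phi-12.07,'R',np.hypot(40+1e3*d[2],187-1e3*b),'lat',1e3*(d[0]*.9986-d[1]*.052))
for a in(10,20,30,40):
    f=np.radians(12.07+a);goto(P0+[.052*(.187-.1912*np.cos(f)),.9986*(.187-.1912*np.cos(f)),.1912*np.sin(f)-.04],-3.0)
E
python3 arc.py
```

```text
lid est 6.425375950006082 R 191.31142043551353 lat -0.0675176691711753
clock 9.12 pos [0.4916 0.0195 0.1809] yang -3.1 tilt 0.30 w 0.0273 F [ 2.3  4.1 -8. ]
tool shift cm [ 0.43  0.   -1.11] x-axis [0.055 0.998 0.002]
spin rad -0.002
clock 9.12 pos [0.4916 0.0195 0.1809] yang -3.1 tilt 0.30 w 0.0273 F [ 2.3  4.1 -8. ]
tool shift cm [ 1.95 -0.02 -4.08] x-axis [0.055 0.998 0.002]
spin rad -0.002
clock 9.12 pos [0.4916 0.0195 0.1809] yang -3.1 tilt 0.30 w 0.0273 F [ 2.3  4.1 -8. ]
tool shift cm [ 3.97 -0.04 -6.73] x-axis [0.055 0.998 0.002]
spin rad -0.002
clock 9.12 pos [0.4916 0.0195 0.1809] yang -3.1 tilt 0.30 w 0.0273 F [ 2.3  4.1 -8. ]
tool shift cm [ 6.41 -0.05 -9.  ] x-axis [0.055 0.998 0.002]
spin rad -0.002
```

Emit:
arm_command([
  [0.13, 0, -0.42],
  [0.15, 0, -0.42],
  [0.17, 0, -0.42],
  [0.19, 0, -0.41],
  [0.2, 0, -0.4],
], spin=[0, 0, 0, 0, 0], claw=[2.5, 2.5, 2.5, 2.5, 2.5])

```text
clock: 9.53
position: [0.4921, 0.0286, 0.2042]
eef_rot: [-2.278, -2.157, 0.002]
force: [3.0, 1.2, -6.9]
width: 0.0271
```

```bash
python3 arc.py
python3 - <<'E'
from h import *
p,d=ctrl.grab_frame('wrist');q,d=ctrl.grab_frame('side');cv2.imwrite('pics/w14.png',np.hstack([p[200:400,150:400],cv2.resize(q[130:250,210:360],(250,200))]))
E
```

```text
lid est 13.903375542783827 R 191.68848190795646 lat -0.014331975294427382
clock 9.53 pos [0.4921 0.0286 0.2042] yang -3.1 tilt 0.28 w 0.0271 F [ 3.   1.2 -6.9]
tool shift cm [-0.49  0.01  1.21] x-axis [0.055 0.999 0.002]
spin rad -0.002
clock 9.53 pos [0.4921 0.0286 0.2042] yang -3.1 tilt 0.28 w 0.0271 F [ 3.   1.2 -6.9]
tool shift cm [ 1.03 -0.01 -1.75] x-axis [0.055 0.999 0.002]
spin rad -0.002
clock 9.53 pos [0.4921 0.0286 0.2042] yang -3.1 tilt 0.28 w 0.0271 F [ 3.   1.2 -6.9]
tool shift cm [ 3.05 -0.03 -4.41] x-axis [0.055 0.999 0.002]
spin rad -0.002
clock 9.53 pos [0.4921 0.0286 0.2042] yang -3.1 tilt 0.28 w 0.0271 F [ 3.   1.2 -6.9]
tool shift cm [ 5.49 -0.04 -6.67] x-axis [0.055 0.999 0.002]
spin rad -0.002
```

View pics/w14.png

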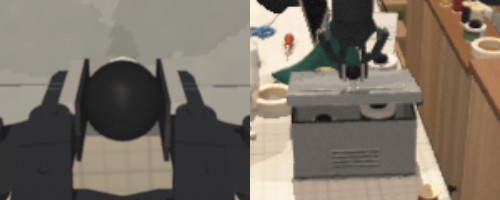

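Lid rises (side inset), ball still centred in the pads at (272,300): no slip. Continue.

Emit:
arm_command([
  [0.22, 0, -0.4],
  [0.22, 0, -0.4],
  [0.24, 0, -0.38],
  [0.25, 0, -0.38],
  [0.26, 0, -0.36],
], spin=[0, 0, 0, 0, 0], claw=[2.5, 2.5, 2.5, 2.5, 2.5])

```text
clock: 10.05
position: [0.4928, 0.0407, 0.2245]
eef_rot: [-2.278, -2.156, 0.004]
force: [2.0, 0.1, -5.3]
width: 0.0274
```

Emit:
arm_command([
  [0.27, 0, -0.36],
  [0.28, 0, -0.35],
  [0.29, 0, -0.34],
  [0.3, 0, -0.33],
  [0.3, 0, -0.32],
], spin=[0, 0, 0, 0, 0], claw=[2.5, 2.5, 2.5, 2.5, 2.5])

```text
clock: 10.47
position: [0.4937, 0.0571, 0.2434]
eef_rot: [-2.278, -2.156, 0.003]
force: [4.1, 6.1, -11.5]
width: 0.0274
```

```bash
python3 arc.py
```

```text
lid est 28.522217462645692 R 189.34810085463351 lat 0.013842725367647912
clock 10.47 pos [0.4937 0.0571 0.2434] yang -3.1 tilt 0.31 w 0.0274 F [  4.1   6.1 -11.5]
tool shift cm [-3.35  0.03  5.13] x-axis [0.055 0.999 0.002]
spin rad -0.002
clock 10.47 pos [0.4937 0.0571 0.2434] yang -3.1 tilt 0.31 w 0.0274 F [  4.1   6.1 -11.5]
tool shift cm [-1.83  0.01  2.16] x-axis [0.055 0.999 0.002]
spin rad -0.002
clock 10.47 pos [0.4937 0.0571 0.2434] yang -3.1 tilt 0.31 w 0.0274 F [  4.1   6.1 -11.5]
tool shift cm [ 0.19 -0.   -0.49] x-axis [0.055 0.999 0.002]
spin rad -0.002
clock 10.47 pos [0.4937 0.0571 0.2434] yang -3.1 tilt 0.31 w 0.0274 F [  4.1   6.1 -11.5]
tool shift cm [ 2.63 -0.02 -2.76] x-axis [0.055 0.999 0.002]
spin rad -0.002
```

Emit:
arm_command([
  [0.15, 0, -0.45],
  [0.25, 0, -0.35],
  [0.28, 0, -0.3],
  [0.3, 0, -0.28],
  [0.3, 0, -0.28],
], spin=[0, 0, 0, 0, 0], claw=[2.5, 2.5, 2.5, 2.5, 2.5])

```text
clock: 10.88
position: [0.4945, 0.0724, 0.2614]
eef_rot: [-2.276, -2.158, 0.002]
force: [2.7, 1.9, -9.6]
width: 0.0274
```

```bash
python3 arc.py|sed -n '1p;8,9p'
python3 - <<'E'
from h import *
p,d=ctrl.grab_frame('wrist');q,d=ctrl.grab_frame('side');cv2.imwrite('pics/w15.png',np.hstack([p[200:400,150:400],cv2.resize(q[130:250,210:360],(250,200))]))
E
```

```text
lid est 35.639891835751435 R 190.92222824009355 lat 0.06671069274142476
clock 10.88 pos [0.4945 0.0724 0.2614] yang -3.1 tilt 0.33 w 0.0274 F [ 2.7  1.9 -9.6]
tool shift cm [-1.35  0.    1.31] x-axis [0.053 0.999 0.003]
```

View pics/w15.png

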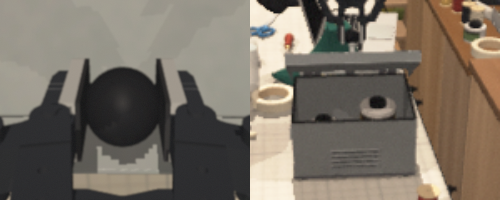

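Ball remains centred at (272,305) and the lid is at about 36°. Last few degrees.

Emit:
arm_command([
  [0.3, 0, -0.3],
  [0.3, 0, -0.28],
  [0.28, 0, -0.25],
  [0.15, 0, -0.1],
  [0, 0, 0],
], spin=[0, 0, 0, 0, 0], claw=[2.5, 2.5, 2.5, 2.5, 2.5])

```text
clock: 11.4
position: [0.495, 0.0825, 0.2709]
eef_rot: [-2.277, -2.157, 0.003]
force: [4.5, 1.4, -9.6]
width: 0.0273
```

```bash
python3 arc.py|sed -n '1p;11,12p'
python3 - <<'E'
from h import *
for n in('wrist','side','scene'):
    m=ctrl.camera_model(n);p,d=ctrl.grab_frame(n);cv2.imwrite(f'pics/{n}16.png',p);np.savez(f'pics/{n}16.npz',p=p,d=d,**m)
E
python3 arc.py|sed -n '1p;11,12p'
```

```text
lid est 39.81052305415469 R 191.58988909970086 lat 0.04759319622558121
clock 11.40 pos [0.495  0.0825 0.2709] yang -3.1 tilt 0.34 w 0.0273 F [ 4.5  1.4 -9.6]
tool shift cm [ 0.07 -0.   -0.01] x-axis [0.054 0.999 0.002]
lid est 39.70818849060676 R 191.56571342250663 lat 0.08102147076983948
clock 11.55 pos [0.495  0.0823 0.2707] yang -3.1 tilt 0.34 w 0.0272 F [ 3.2  0.5 -9. ]
tool shift cm [ 0.1  -0.01 -0.03] x-axis [0.054 0.999 0.002]
```

View pics/wrist16.png

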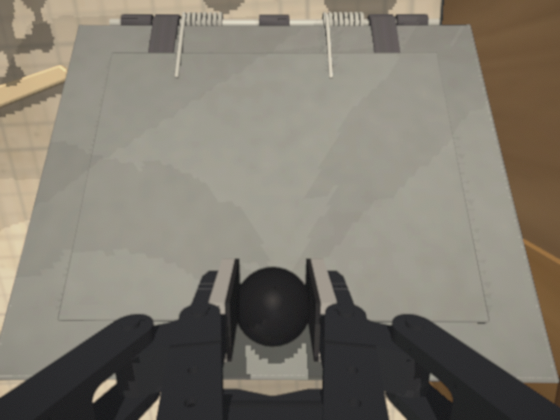

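View pics/side16.png

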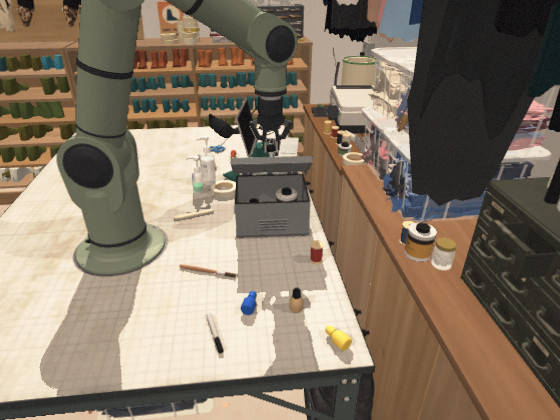

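View pics/scene16.png

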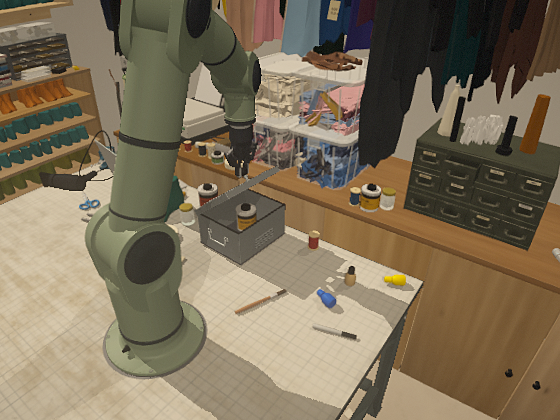

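All three views: lid open and held, bottle standing at side (296,300), tin and jar still in place behind. Measure the lid's angle from the wrist depth as a cross-check.

Run:
```python
from h import *
f=np.load('pics/wrist16.npz');m={k:f[k] for k in('K','distortion','position','rotation')};d=f['d']
vv,uu=np.mgrid[70:240:3,120:430:3];uv=np.c_[uu.ravel(),vv.ravel()]
P=withdepth(m,uv,d[uv[:,1],uv[:,0]])[d[uv[:,1],uv[:,0]]>0]
def fit(P):
    c=P.mean(0);n=np.linalg.svd(P-c)[2][2];return c,n*np.sign(n[2])
c,n=fit(P);r=(P-c)@n;P=P[abs(r)<.004];c,n=fit(P)
print(n,'wrist angle',np.degrees(np.arccos(n[2])),((P-c)@n).std(),'azimuth',np.degrees(np.arctan2(n[1],n[0])))
# ball in wrist image: pos relative
p=f['p']
# lid front-edge corners on side: use triangulation of corners wrist/side?
for n_ in('scene','side'):
    g=np.load(f'pics/{n_}16.npz');m2={k:g[k] for k in m};
    h,w=g['d'].shape;V,U=np.mgrid[0:h,0:w];Q=withdepth(m2,np.c_[U.ravel(),V.ravel()],g['d'].ravel());Q=Q[g['d'].ravel()>0]
    k=(abs(Q[:,0]-.495)<.11)&(abs((Q-c)@n)<.012)&(Q[:,1]>.03)&(Q[:,1]<.17)
    if k.sum()>100: cc,nn=fit(Q[k]);print(n_,k.sum(),np.degrees(np.arccos(nn[2])),((Q[k]-cc)@nn).std())
# bottle upright check, side
g=np.load('pics/side16.npz');m2={k:g[k] for k in m};P=withdepth(m2,np.array([(u,v) for v in range(285,315) for u in range(285,308)]),g['d'][285:315,285:308].ravel())
P=P[P[:,2]>.006];print('bottle top',np.percentile(P[:,2],98),P[P[:,2]>.05].mean(0),P[P[:,2]<.03].mean(0))
```

```text
[0.03414165 0.61565424 0.78727645] wrist angle 38.068285349647915 0.0005789826011513347 azimuth 86.82586315645797
scene 149 33.51753599128372 0.0037611443629176153
side 608 38.116013076567945 0.0028136980698698034
bottle top 0.06730045985957604 [ 0.50987338 -0.38373445  0.10090181] [ 0.51609703 -0.34964929  0.01838709]
```

Run:
```python
from h import *
def fit(P):
    c=P.mean(0);n=np.linalg.svd(P-c)[2][2];return c,n*np.sign(n[2])
for nm,(v0,v1,u0,u1) in(('w12',(10,150,120,400)),('wrist16',(70,240,120,430))):
    f=np.load(f'pics/{nm}.npz');m={k:f[k] for k in('K','distortion','position','rotation')};d=f['d']
    vv,uu=np.mgrid[v0:v1:3,u0:u1:3];uv=np.c_[uu.ravel(),vv.ravel()];D=d[uv[:,1],uv[:,0]]
    P=withdepth(m,uv,D)[D>0];c,n=fit(P);P=P[abs((P-c)@n)<.004];c,n=fit(P)
    print(nm,c,n.round(4),'signed angle',np.degrees(np.arctan2(n[1],n[2])))
    if nm=='w12':c0,n0=c,n
    else:print('relative',np.degrees(np.arccos(n@n0)))
# hinge rod & stem ray-based: hinge-end lid edge and front edge corners in wrist16, on plane
f=np.load('pics/wrist16.npz');m={k:f[k] for k in('K','distortion','position','rotation')}
o,dd=rays(m,[(80,27),(470,27),(2,380),(555,380)])
# back edge at z~0.14: 
B=onplane(m,[(80,27),(470,27)],.143);print(B,np.linalg.norm(B[0]-B[1]))
# front upper edge: 252 mm wide, ray pts with separation 0.252 along same direction
o,r=rays(m,[(2,380),(555,380)])
z=np.linspace(.2,.3,101);F=[(onplane(m,[(2,380),(555,380)],q)) for q in z];L=[np.linalg.norm(a[0]-a[1]) for a in F];i=np.argmin(abs(np.array(L)-.252));print(z[i],F[i])
```

```text
w12 [0.48988746 0.07816256 0.14552424] [ 2.0e-04 -5.8e-03  1.0e+00] signed angle -0.3341391936513047
wrist16 [0.49626553 0.12689896 0.206404  ] [0.0341 0.6157 0.7873] signed angle 38.025590861774354
relative 38.40125090665098
[[0.37320192 0.20539173 0.143     ]
 [0.62686106 0.19147485 0.143     ]] 0.2540406249986938
0.27 [[0.3670333  0.03808315 0.27      ]
 [0.61796657 0.02587074 0.27      ]]
```

Two independent depth measurements put the lid at 38.1–38.4° (shut-lid reference −0.3°), against 39.7° from the hand's motion. I trust the lid plane, so nudge it about 1.6° further.

Emit:
arm_command([
  [0.22, 0, -0.18],
  [0.22, 0, -0.18],
  [0, 0, 0],
], spin=[0, 0, 0], claw=[2.5, 2.5, 2.5], grip_force=70)

```text
clock: 11.8
position: [0.4953, 0.0865, 0.2743]
eef_rot: [-2.277, -2.156, 0.004]
force: [3.3, 1.0, -8.9]
width: 0.0263
```

```bash
cat > lid.py <<'E'
import sys
from h import *
def fit(P):
    c=P.mean(0);n=np.linalg.svd(P-c)[2][2];return c,n*np.sign(n[2])
m=ctrl.camera_model('wrist');p,d=ctrl.grab_frame('wrist');cv2.imwrite(f'pics/{sys.argv[1]}.png',p)
vv,uu=np.mgrid[70:240:3,120:430:3];uv=np.c_[uu.ravel(),vv.ravel()];D=d[uv[:,1],uv[:,0]]
P=withdepth(m,uv,D)[D>0];c,n=fit(P);P=P[abs((P-c)@n)<.004];c,n=fit(P)
n0=np.array([2e-4,-5.8e-3,1]);n0/=np.linalg.norm(n0)
print('abs',np.degrees(np.arccos(n[2])),'rel',np.degrees(np.arccos(n@n0)))
# hinge-based: height of lid plane at point vs hinge
g=(p[240:370,225:320].max(2)<45).astype(np.uint8)
E
python3 lid.py w17; python3 arc.py|head -2
```

```text
abs 39.53159661897428 rel 39.86277904870471
lid est 41.28020470747212 R 191.8694009289339 lat 0.1257610873967004
clock 11.85 pos [0.4953 0.0863 0.2741] yang -3.1 tilt 0.35 w 0.0262 F [ 2.9  0.8 -9.2]
```

Emit:
arm_command([
  [0.03, 0, -0.02],
  [0, 0, 0],
  [0, 0, 0],
  [0, 0, 0],
  [0, 0, 0],
], spin=[0, 0, 0, 0, 0], claw=[2.5, 2.5, 2.5, 2.5, 2.5])

```text
clock: 12.27
position: [0.4953, 0.0864, 0.2742]
eef_rot: [-2.277, -2.156, 0.005]
force: [4.0, -0.1, -8.7]
width: 0.0267
```

```bash
python3 lid.py w18; python3 lid.py w19;python3 lid.py w20; python3 arc.py|head -2
python3 - <<'E'
from h import *
q,d=ctrl.grab_frame('side');r,d=ctrl.grab_frame('scene');cv2.imwrite('pics/f20.png',np.hstack([cv2.resize(q[130:350,170:360],(380,440)),cv2.resize(r[130:350,170:380],(420,440))]))
print(abs(ctrl.get_state()['joint_vel']).max())
E
```

```text
abs 39.5262224560814 rel 39.85740331434183
abs 39.51134498497402 rel 39.84252500667471
abs 39.53823839518647 rel 39.86942480360164
lid est 41.32617465862598 R 191.83906174707008 lat 0.0866014807764646
clock 12.42 pos [0.4953 0.0864 0.2742] yang -3.1 tilt 0.35 w 0.0264 F [ 2.5  1.  -8.8]
0.002138306503309232
```

View pics/f20.png

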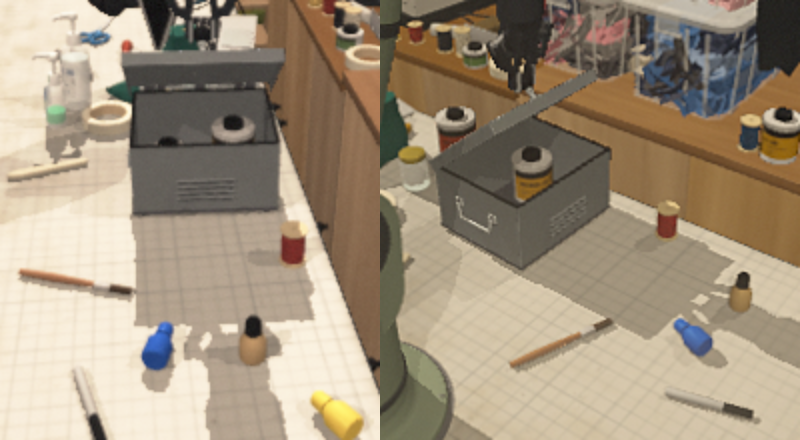

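View pics/w20.png

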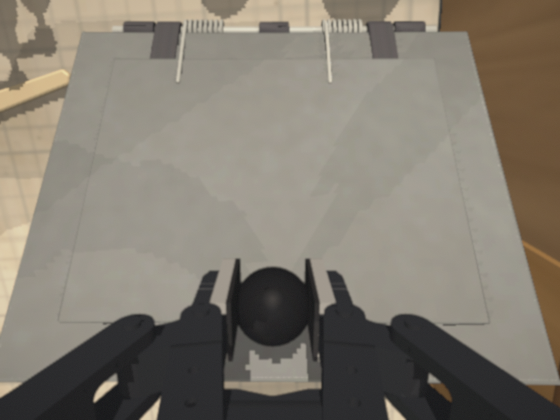

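The final views agree. The bottle stands at (252,342) in the side crop, the lid is held open, and the ball is firmly between the pads at (273,306). The tin and jar stand left of the chest as before, and three readings in a row show the lid steady within 0.03°. Handing in.

```bash
python3 -c "
from cell import ctrl
print(ctrl.job_done())"
```

```text
the job is handed in; nothing more can be done
None
```

The dye bottle is standing upright on its base about where it lay, released. The lid is held open by its knob at about 40°, and I handed the job in while still holding it, at about 12.5 s.

- **Bottle:** I gripped it by the cap and loosened the jaws until it swung down onto its base. I then set it on the table and let go. It came to rest within about 2 cm of where its middle lay. Both fixed cameras show it upright.
- **Lid:** I lifted the knob along the hinge arc and hold it with a 70 N grip. Three readings in a row agreed within 0.03°, the arm was still, and the ball was centred in the pads.
- **Angle check that disagreed:** The wrist depth camera puts the lid at 39.5° (39.9° relative to its shut reading). The hand's motion alone implies 41.3°. I set the angle by the camera, since the ball probably slipped slightly in the pads.
- **Other checks:** The tin and jar appear in place in the last pictures, but I did not measure them. Wrist force at the hold read about 9 N, higher than the stated 3–4 N but far below the limit.

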